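# Pack a two-layer sample case and tuck its cover under the lip

## Task

Pack the wooden sample case in this order: set the deep tray down flat on the bottom of the case, stand the flat tin upright in that tray's undivided half, put the shallow six-cell tray flat on top of the deep one, then close the case with the plywood cover, tucking one edge in under the white steel lip and lowering the other until the cover lies flat in its recess. Set things down rather than letting them drop, and leave the tall tin standing where it is.

Things in the scene. Friction and masses are not known exactly. Their poses are not given: they have to be found in the camera images.
- case: Open wooden case fixed on the bench, 168 (x) x 188 (y) mm, 88 mm high at the lip. Origin: on the bench under the centre of its tray well; z up; the white steel lip is on the -x side. Bottom 8 mm thick. Well 124 (x) x 148 (y) mm, open from the bottom up to a ledge at z = 69 mm that runs all round it.
- recess (a point): Middle of the cover's recess, at ledge height: 1 mm to -x of the case's centre, z = 69 mm, axes as the case's. The recess is 172 mm wide (y) and 150 mm long (x): at its +x end and both sides stand rims 8 mm thick, tops at z = 79 mm; its -x end lies 13 mm in under the lip, so its open top is only 137 mm long and the cover enters only tilted, lip-side edge down.
- lip (a point): Middle of the lip's free edge, on its underside: 63 mm to -x of the case's centre, z = 84 mm (15 mm above the ledge); axes as the case's. The lip is a white slotted steel strip along the whole -x side, 4 mm thick, top at z = 88 mm; under it the recess runs 13 mm on to the wall behind.
- deep_tray: Loose wooden tray, 110 (x) x 134 (y) mm, 34 mm high, 0.16 kg; walls and bottom 5 mm. Origin: centre of underside, z up. Carried by the 12 mm thick, rim-high divider along x at y = 0. Half at +y (y 6 to 62 mm, 100 mm long in x): undivided. Half at -y: two 4 mm slats make three cells, the middle one 38 mm long in x. Fits the case with its x along the case's x, either way round.
- shallow_tray: Loose wooden tray, 110 (x) x 134 (y) mm, only 24 mm high, 0.13 kg; walls and bottom 5 mm. Origin: centre of underside, z up. Carried by the 12 mm thick, rim-high divider along x at y = 0. Slats split both halves into three cells (six in all), the middle ones 46 mm long in x, 56 mm wide. Fits the case with its x along the case's x, either way round.
- flat_tin: Low round aluminium tin, 40 mm across and 26 mm high, about 0.09 kg, standing upright on the bench. Origin: centre of its underside, z up.
- cover: Loose plywood cover: panel 143 (x) x 162 (y) mm, 6 mm thick, 0.15 kg, lying handle up. Handle: a wooden bar across the panel's middle, 16 mm thick (x), 80 mm long (y), rising 24 mm above the panel to z = 30 mm. Origin: centre of the panel's underside, z up. Its +x and -x ends are alike: either may go under the lip, bar parallel to the lip.
- tall_tin: Tall round aluminium tin, 40 mm across and 62 mm high, standing on the bench; not part of the job. Origin: centre of its underside, z up.
Mind the look-alikes: they are no part of the job. Leave any purple look-alike of the deep_tray alone.

How it is judged (in metres and radians):
On the way, in this order (a step that is already met when the one before it is completed fails the run):
1. the deep tray sits flat on the bottom of the case, let go (x of deep_tray in the frame of case between -0.01 and 0.01 m and y of deep_tray in the frame of case between -0.01 and 0.01 m and z of deep_tray in the frame of case between 0.005 and 0.012 m and angle between deep_tray's own z axis and vertical below 0.05 rad and contact force between the fingers and deep_tray below 0.1 N), for 0.2 s.
2. the flat tin stands upright in the deep tray's undivided half, let go, with the tray still on the bottom of the case (x of flat_tin in the frame of deep_tray between -0.034 and 0.034 m and y of flat_tin in the frame of deep_tray between 0.022 and 0.046 m and z of flat_tin in the frame of deep_tray between 0.002 and 0.009 m and angle between flat_tin's own z axis and vertical below 0.1 rad and x of deep_tray in the frame of case between -0.01 and 0.01 m and y of deep_tray in the frame of case between -0.01 and 0.01 m and z of deep_tray in the frame of case between 0.005 and 0.012 m and angle between deep_tray's own z axis and vertical below 0.05 rad and contact force between the fingers and flat_tin below 0.1 N), for 0.2 s.
3. the shallow tray lies flat on top of the deep tray in the case, let go, with the tin still in its place (x of shallow_tray in the frame of case between -0.01 and 0.01 m and y of shallow_tray in the frame of case between -0.01 and 0.01 m and z of shallow_tray in the frame of case between 0.038 and 0.046 m and angle between each of shallow_tray, deep_tray's own z axis and vertical below 0.05 rad and x of flat_tin in the frame of deep_tray between -0.034 and 0.034 m and y of flat_tin in the frame of deep_tray between 0.022 and 0.046 m and z of flat_tin in the frame of deep_tray between 0.002 and 0.009 m and angle between flat_tin's own z axis and vertical below 0.1 rad and x of deep_tray in the frame of case between -0.01 and 0.01 m and y of deep_tray in the frame of case between -0.01 and 0.01 m and z of deep_tray in the frame of case between 0.005 and 0.012 m and contact force between the fingers and shallow_tray below 0.1 N), for 0.2 s.
4. the cover lies flat in its recess with one edge under the lip, let go (x of cover in the frame of case between -0.007 and 0.005 m and y of cover in the frame of case between -0.008 and 0.008 m and z of cover in the frame of case between 0.066 and 0.0725 m and angle between cover's own z axis and vertical below 0.03 rad and x of shallow_tray in the frame of case between -0.01 and 0.01 m and y of shallow_tray in the frame of case between -0.01 and 0.01 m and z of shallow_tray in the frame of case between 0.038 and 0.046 m and angle between shallow_tray's own z axis and vertical below 0.05 rad and contact force between the fingers and cover below 0.1 N), for 0.2 s.
At the end, for the whole second after the job is handed in: In the case: deep tray flat on the bottom and shallow tray flat on it (each within 10 mm of the middle), flat tin upright in the deep tray's undivided half, cover flat in its recess (within 3 mm in height, tilt under 0.03 rad) with one edge under the lip; all at rest (x of deep_tray in the frame of case between -0.01 and 0.01 m and y of deep_tray in the frame of case between -0.01 and 0.01 m and z of deep_tray in the frame of case between 0.005 and 0.012 m and angle between each of deep_tray, shallow_tray's own z axis and vertical below 0.05 rad and x of flat_tin in the frame of deep_tray between -0.034 and 0.034 m and y of flat_tin in the frame of deep_tray between 0.022 and 0.046 m and z of flat_tin in the frame of deep_tray between 0.002 and 0.009 m and angle between flat_tin's own z axis and vertical below 0.1 rad and x of shallow_tray in the frame of case between -0.01 and 0.01 m and y of shallow_tray in the frame of case between -0.01 and 0.01 m and z of shallow_tray in the frame of case between 0.038 and 0.046 m and x of cover in the frame of case between -0.007 and 0.005 m and y of cover in the frame of case between -0.008 and 0.008 m and z of cover in the frame of case between 0.066 and 0.0725 m and angle between cover's own z axis and vertical below 0.03 rad and linear speed of each of deep_tray, shallow_tray, flat_tin, cover below 0.02 m/s); the robot touches nothing.
It fails at once if the tall tin is shifted more than 30 mm or tipped over (distance of tall_tin from where it was at the start of the episode above 0.03 m or angle between tall_tin's own z axis and vertical above 0.3 rad).
It fails at once if a tray, the flat tin or the cover is dropped (falls freely at more than 0.8 m/s, a drop of over 30 mm) ((linear speed of deep_tray above 0.8 m/s and contact force between anything else and deep_tray below 0.05 N) or (linear speed of shallow_tray above 0.8 m/s and contact force between anything else and shallow_tray below 0.05 N) or (linear speed of flat_tin above 0.8 m/s and contact force between anything else and flat_tin below 0.05 N) or (linear speed of cover above 0.8 m/s and contact force between anything else and cover below 0.05 N)).
It also fails if it takes over 118 s, if anything falls off the work surface, if the arm or the gripper's body presses on something with over 40 N, if the wrist force passes 120 N, or if a joint passes its speed limit or range.

## Robot

A 6-joint arm with a two-finger parallel gripper is mounted at the origin on the work surface. World frame = base frame: x ahead of the robot, y to its left, z up, the work surface at z = 0. Lengths are in mm, angles in rad, forces in N, time in s.
With the tool pointing down it reaches from about 275 to 1000 mm from the base axis. Payload 8.4 kg.
Tool frame: the origin (TCP) lies between the finger pads; the fingertips stand 22 mm ahead of it and the grasp point (between the pads) lies 3 mm ahead of it; z points along the fingers, y is the line along which they close (so a half turn about z gives the same grasp; the last joint's range is limited). The gripper opens to 85 mm and grips with 20 to 120 N. Pads are 22 mm wide; open, the fingers measure 114 mm over their backs; the gripper's body (76 mm by 85 mm) begins 54 mm behind the grasp point. The pads swing forward as they close: fully open they stand 13 mm farther back than shut.
Start: joints at [1.282, 0.353, 1.633, -0, 1.155, -0.002], TCP at [176.801, 599.474, 253.281] pointing down, gripper open.
Joint ranges: [-2.63, 2.63], [-0.92, 2.1], [0.06, 2.66], [-1.3, 4.44], [0, 2.69], [-3.02, 3.02]. Speed limits (rad/s): [2.22, 2.22, 2.79, 3.14, 3.14, 3.14].

## Interface

Orientations are given as [roll, pitch, yaw] about the fixed x, y, z axes, in that order (R = Rz(yaw) Ry(pitch) Rx(roll)).
In Python, from rig import r, grab_frame gives the robot as it stands.
- The arm moves only by the shell command python3 -m inch 'ROWS' [FORCE]. ROWS is JSON, a list of rows, each a list of 7 numbers: the turn, a rotation vector about the tool's x, y, z as a fraction of full scale, then the shift along the tool's x, y, z as a fraction of full scale, then the closure, from 0 (fully open) to 1 (shut). In form: [[rx, ry, rz, dx, dy, dz, fingers], ...]. A call has 1 to 8 rows; each row shifts and turns the commanded pose from where the row before left it, along the tool's axes as they then stand; what a row does not reach is not made up. Full scale, the value 1, is 2.5 cm for a shift and pi rad for a turn. A row lasts 1/12 s, in which the tool goes at most 41.7 mm and 7.16 degrees, less where a joint would pass 70% of its speed; a pose out of reach is approached as far as the arm can. A call with a number of a shift or a turn outside -1 to 1 is refused whole. A call with a gripper value outside its range is refused whole. The fingers move at their own pace and stop on an object; FORCE is the grip in N (left out, the last holds). Time passes only in rows, so rows that do not move let the fingers close. It gives the time, the measured TCP pose, the force, the opening and the grip force at its end, in the units of the state.
- r.sense(): the state, without advancing time (a new reading comes with each control period).
- grab_frame(name): name is "scene" or "top"; returns a dict with "pixels" (420x560x3 uint8, red, green, blue), "z_map" (420x560 float32, mm along the optical axis (not along the pixel's ray), 0 where there is no reading), "vertical_fov" (degrees; the focal length in pixels is half the picture's height over the tangent of half this angle, whatever the lens; pixels are square), "cx", "cy" (the principal point, pixels), "cam_to_world" (4x4, takes a point from camera to world coordinates). Camera axes: x right, y down, z forward; pixel columns grow to the right and rows downward; lengths in mm; the calibration is good to about 2 mm. A picture is of the moment at which its call begins.
- r.sign_off(): hands the job in; it is judged then, once.
The state is a dict: "clock": time; "qpos": joint angles; "qvel": joint speeds; "joint_efforts": joint torques, N m; "eef_pos": TCP position; "tcp_rot": TCP orientation; "contact_force": force on the tool from outside, world axes, zero at the start; "wrist_torque": the same for the moment, N m; "opening": opening from 0.0 (shut) to 1.0 (fully open); "grasp_force": force on a finger pad.
Only numpy, scipy, OpenCV 4.12 (cv2) and the standard library are available. Lean on these libraries where they do the work, as an engineer would, in place of code of your own. Each camera call takes 0.05 s, during which the arm holds its last target. There are 200 camera calls.

## Working session

There is one attempt and no reset: what is moved stays moved. The work goes in short steps, Python scripts to look and compute and a shell command to move; the robot and the scene stay as the last step left them, time stands still between calls to the robot, and variables do not carry over. Pictures are saved under pics/ and viewed, at most 14 in all, crops included, and the job is handed in when it is done.

```bash
ls; mkdir -p pics; python3 - <<'E'
from rig import r, grab_frame
import cv2,numpy as np
for n in ("scene","top"):
    f=grab_frame(n); cv2.imwrite(f"pics/{n}0.png",f["pixels"][:,:,::-1]); np.savez(f"pics/{n}0.npz",**{k:v for k,v in f.items()})
    print(n,f["vertical_fov"],f["cx"],f["cy"],np.round(f["cam_to_world"],3).tolist())
print(r.sense())
E
```

```text
pics
scene 51.39555003592307 285.5799313577782 208.95418879884375 [[0.676, 0.555, -0.484, 1001.237], [0.737, -0.505, 0.45, -514.893], [0.006, -0.661, -0.75, 991.563], [0.0, 0.0, 0.0, 1.0]]
top 49.232462201359766 279.80959168261035 202.43963234873146 [[0.023, -0.996, 0.084, 310.373], [-0.999, -0.021, 0.027, 34.849], [-0.025, -0.085, -0.996, 1359.08], [0.0, 0.0, 0.0, 1.0]]
{'clock': 0.1, 'qpos': array([ 1.28159428e+00,  3.53598996e-01,  1.63406929e+00,  1.17167123e-05,
        1.15520715e+00, -2.39091068e-03]), 'qvel': array([-6.29780425e-04, -1.07131416e-03, -2.26760148e-03, -3.51049820e-04,
        3.60875902e-05, -7.93704307e-04]), 'joint_efforts': array([ 7.02442503e-04, -6.06352186e+01, -3.42821789e+01,  1.53764649e-04,
        3.85260122e-03,  2.21596633e-05]), 'eef_pos': array([176.68413599, 599.08021921, 252.62010758]), 'tcp_rot': array([-3.14030991e+00, -1.37802587e-05,  2.85477677e+00]), 'contact_force': array([-1.18533398, -0.02681996,  0.10888931]), 'wrist_torque': array([0.03183267, 0.05673417, 0.00249312]), 'grasp_force': 0.0, 'opening': 0.9973181212537803}
```

View pics/top0.png

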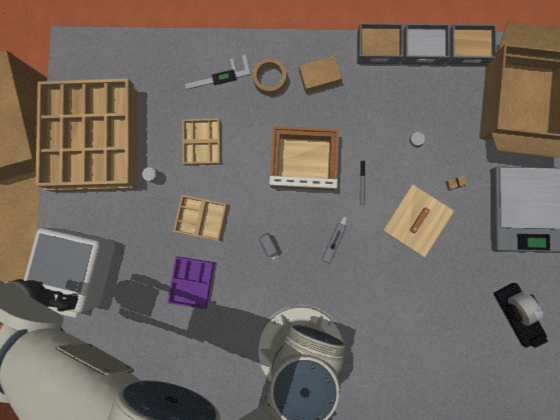

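View pics/scene0.png

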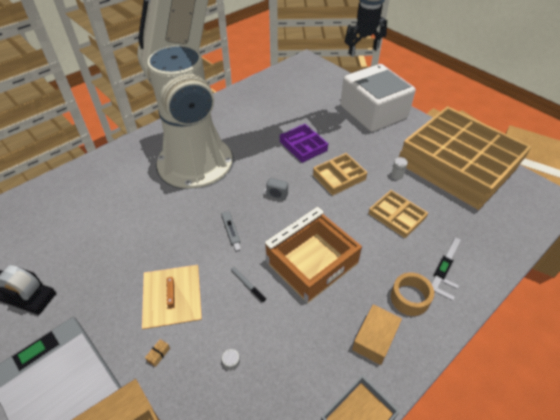

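Top view, candidates:
- Trays: (201,142) looks six-cell. (201,217) looks to have one undivided half. (191,281) is the purple look-alike.
- Tins: (149,174) and (418,139).
- Cover: (419,220), with its bar.
- Case: (305,158), with the lip facing the robot at (304,183).

I'll enlarge to confirm.

```bash
python3 - <<'E'
import cv2,numpy as np
a=cv2.imread("pics/top0.png"); b=cv2.imread("pics/scene0.png")
c1=cv2.resize(a[110:310,130:250],None,fx=3,fy=3,interpolation=cv2.INTER_CUBIC)
c2=cv2.resize(b[120:240,270:430],None,fx=2.5,fy=2.5,interpolation=cv2.INTER_CUBIC)
c3=cv2.resize(a[120:270,370:470],None,fx=2,fy=2,interpolation=cv2.INTER_CUBIC)
im=np.zeros((600,800,3),np.uint8); im[:600,:360]=c1; im[:300,380:780]=c2; im[300:600,380:580]=c3
cv2.imwrite("pics/crop0.png",im)
E
```

```text
(no output)
```

View pics/crop0.png

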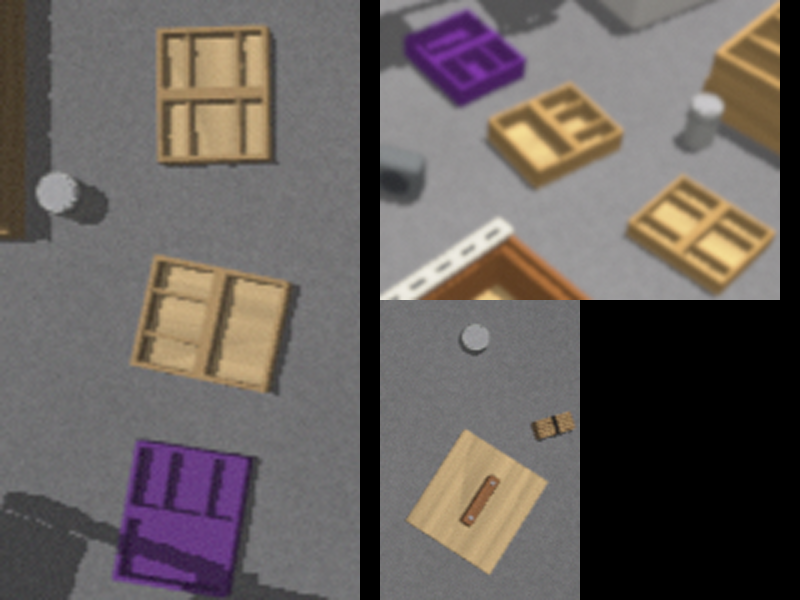

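The crop confirms what each item is:
- **Deep tray:** wooden, at (201,217). Its divider runs roughly along image-vertical and the undivided half is on the right, so tray +y points about world −y.
- **Shallow tray:** at (201,142), six cells, divider along image-horizontal.
- **Purple look-alike:** at (191,281), left alone.
- **Flat tin:** at (418,139). The one at (149,174) is tall, as its side and shadow show in the scene view.

Next I'll measure using the depth points.

```bash
cat > h.py <<'E'
import cv2,numpy as np
from rig import r,grab_frame
def cloud(f):
    Z=np.asarray(f["z_map"]).astype(float);h,w=Z.shape
    F=h/2/np.tan(np.radians(float(f["vertical_fov"]))/2)
    u,v=np.meshgrid(np.arange(w),np.arange(h))
    P=np.stack([(u-float(f["cx"]))/F*Z,(v-float(f["cy"]))/F*Z,Z,np.ones_like(Z)],-1)
    W=P@np.asarray(f["cam_to_world"]).T; W=W[...,:3]; W[Z<=0]=np.nan
    return W
def sat(f): return cv2.cvtColor(np.asarray(f["pixels"]),cv2.COLOR_RGB2HSV)
def rect(W,m):
    m=cv2.morphologyEx(m.astype(np.uint8),cv2.MORPH_CLOSE,np.ones((3,3)))
    n,l,s,c=cv2.connectedComponentsWithStats(m)
    k=1+np.argmax(s[1:,4]); p=W[l==k][:,:2]; p=p[~np.isnan(p).any(1)].astype(np.float32)
    (cx,cy),(a,b),t=cv2.minAreaRect(p)
    return np.round([cx,cy,a,b,t,s[k,4]],1)
E
python3 - <<'E'
from h import *
for n in ("top","scene"):
    f=np.load(f"pics/{n}0.npz"); W=cloud(f); H=sat(f)
    print(n)
    g=(H[...,1]<40)&(abs(W[...,2])<15); print("table z",np.nanmedian(W[...,2][g]),np.nanstd(W[...,2][g]))
    # approximate places
    if n=="top":
        c={k:W[v,u] for k,(u,v) in dict(deep=(201,217),shal=(201,142),flat=(418,139),tall=(149,174),cover=(419,220),case=(305,158)).items()}
        print({k:np.round(v,1) for k,v in c.items()})
    for k,(rad,z0,z1) in dict(deep=(95,28,42),shal=(95,18,32),flat=(35,20,33),tall=(40,55,70),cover=(125,2.5,40),case=(150,70,95)).items():
        d=np.hypot(W[...,0]-c[k][0],W[...,1]-c[k][1])
        m=(d<rad)&(W[...,2]>z0)&(W[...,2]<z1)
        print(k,rect(W,m),"medz",np.round(np.nanmedian(W[...,2][m]),1),"cent",np.round(np.nanmean(W[m][:,:2],0),1))
    k="cover";d=np.hypot(W[...,0]-c[k][0],W[...,1]-c[k][1]);m=(d<90)&(W[...,2]>20);print("bar",rect(W,m))
    k="case";d=np.hypot(W[...,0]-c[k][0],W[...,1]-c[k][1]);m=(d<150)&(H[...,1]<60)&(W[...,2]>75);print("lip",rect(W,m))
E
```

```text
top
table z 0.29411116850644703 3.1603001253466103
{'deep': array([374.7, 298.3,  35.3]), 'shal': array([598.9, 309.7,  20.4]), 'flat': array([ 619.1, -331.5,   21.4]), 'tall': array([492.8, 445.6,  69.2]), 'cover': array([ 380.3, -331.6,   29.7]), 'case': array([559.2,  -0.9,   5.6])}
deep [373.8 304.  135.2 109.8  80.  531. ] medz 33.9 cent [374.6 307.5]
shal [602.6 311.8 136.1 111.1   2.5 590. ] medz 23.5 cent [602.3 312.2]
flat [ 620.6 -326.7   37.8   38.6   85.9  147. ] medz 26.1 cent [ 620.4 -327.3]
tall [495.1 449.2  37.5  37.   48.  153. ] medz 62.4 cent [494.4 448.6]
cover [ 381.4 -325.5  236.4  244.2   72.9 4049. ] medz 5.9 cent [ 380.3 -332.3]
case [ 550.     4.6  187.8  171.2   88.1 1715. ] medz 81.4 cent [537.7   4.2]
bar [ 380.9 -334.3   17.1   80.7   57.8  172. ]
lip [477.3   7.  187.6  25.6  88.3 632. ]
scene
table z 1.2116968549216267 2.389277306819095
deep [375.3 301.1 140.3 116.1  79.4 517. ] medz 33.2 cent [378.8 303.1]
shal [603.7 308.4 135.9 115.4   2.6 688. ] medz 23.5 cent [604.6 306.5]
flat [ 623.3 -331.5   37.2   38.8   46.   249. ] medz 27.3 cent [ 624.4 -331.9]
tall [496.9 446.5  38.1  41.   15.6 106. ] medz 62.4 cent [497.8 444.7]
cover [ 381.3 -331.9  248.5  244.9   81.  5588. ] medz 6.8 cent [ 386.8 -339.7]
case [ 542.7   27.6  242.4  191.4   88.5 1921. ] medz 80.0 cent [544.1  -1.6]
bar [ 384.2 -337.    15.3   82.    56.8  205. ]
lip [478.8   3.9 191.3  29.1  88.9 564. ]
```

```bash
cat > plan.py <<'E'
# usage: plan.py x y z toolY_angle_deg -> turn about tool z, then shift in tool axes AFTER that turn (full-scale units)
import sys,numpy as np
from rig import r
from scipy.spatial.transform import Rotation as R
x,y,z,a=map(float,sys.argv[1:5]); s=r.sense()
Rt=R.from_euler('xyz',s["tcp_rot"]); ty=Rt.as_matrix()[:,1]; cur=np.degrees(np.arctan2(ty[1],ty[0]))
d=(a-cur+180)%360-180
T=R.from_euler('xyz',[np.pi,0,np.radians(a+90)])
w=Rt.inv()*T
print("pos",np.round(s["eef_pos"],1),"toolY",round(cur,2),"tilt",np.round(np.degrees(np.arccos(-Rt.as_matrix()[2,2])),2),"t",round(s["clock"],2),"F",np.round(s["contact_force"],1),"open",round(s["opening"],3),"q6",round(s["qpos"][5],2))
print("turn",np.round(w.as_rotvec()/np.pi,4),"shift",np.round(T.inv().apply(np.array([x,y,z])-s["eef_pos"])/25,2))
E
python3 plan.py 374.5 302.5 130 79.7
```

```text
pos [176.7 599.1 252.6] toolY 73.57 tilt 0.07 t 0.1 F [-1.2 -0.   0.1] open 0.997 q6 -0.0
turn [-0.0004 -0.     -0.0341] shift [ -9.91 -10.26   4.9 ]
```

```bash
python3 -m inch '[[0,0,-0.034,0,0,0,0.4],[0,0,0,-0.9,-0.9,0,0.4],[0,0,0,-0.9,-0.9,0,0.4],[0,0,0,-0.9,-0.9,0,0.4],[0,0,0,-0.9,-0.9,0,0.4],[0,0,0,-0.9,-0.9,0,0.4],[0,0,0,-0.9,-0.9,0,0.4],[0,0,0,-0.9,-0.9,0,0.4]]' 40; python3 -m inch '[[0,0,0,-0.9,-0.9,0,0.4],[0,0,0,-0.9,-0.9,0.5,0.4],[0,0,0,-0.9,-0.9,0.9,0.4],[0,0,0,-0.9,-0.9,0.9,0.4],[0,0,0,0,-0.3,0.9,0.4],[0,0,0,0,0,0.5,0.4],[0,0,0,0,0,0,0.4]]'; python3 plan.py 374.5 302.5 60 79.7
```

```text
clock: 0.77
eef_pos: [304.0, 414.8, 253.0]
tcp_rot: [-3.141, -0.0, 2.962]
contact_force: [0.8, 0.6, 0.8]
opening: 0.6
grasp_force: 0.0
clock: 1.35
eef_pos: [373.4, 302.2, 158.1]
tcp_rot: [-3.138, -0.003, 2.96]
contact_force: [-0.8, 0.1, 0.1]
opening: 0.6
grasp_force: 0.0
pos [373.4 302.2 158.1] toolY 79.59 tilt 0.3 t 1.35 F [-0.8  0.1  0.1] open 0.6 q6 -0.71
turn [-0.0012 -0.0011 -0.0006] shift [-0.04  0.02  3.93]
```

```bash
python3 -m inch '[[0,0,0,0,0,0.9,0.4],[0,0,0,0,0,0.9,0.4],[0,0,0,0,0,0.9,0.4],[0,0,0,0,0,0.5,0.4],[0,0,0,0,0,0,0.4]]'; python3 - <<'E'
from h import *
a=grab_frame("top")["pixels"][:,:,::-1];b=grab_frame("scene")["pixels"][:,:,::-1]
c1=cv2.resize(a[165:265,150:250],(400,400),interpolation=cv2.INTER_CUBIC)
c2=cv2.resize(b[90:220,280:410],(400,400),interpolation=cv2.INTER_CUBIC)
cv2.imwrite("pics/g1.png",np.hstack([c1,c2]))
E
```

```text
clock: 1.77
eef_pos: [373.6, 303.9, 79.2]
tcp_rot: [-3.139, -0.002, 2.962]
contact_force: [-0.5, -0.4, -1.0]
opening: 0.599
grasp_force: 0.0
```

View pics/g1.png

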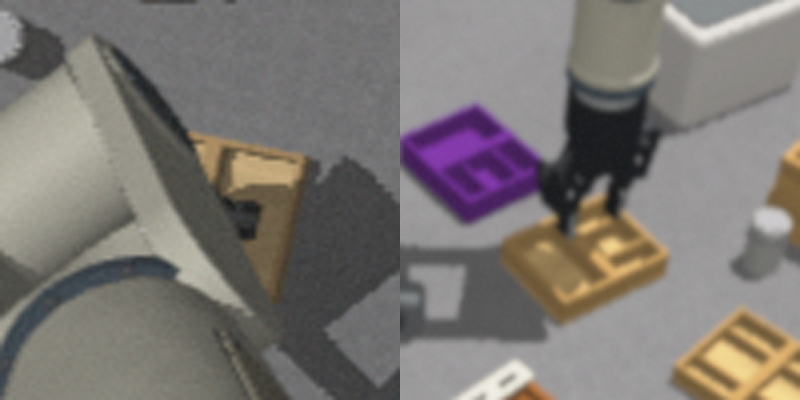

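The right half shows the fingers at crop (570,225) and (620,210), straddling the divider. I'll descend and grip.

```bash
python3 -m inch '[[0,0,0,0,-0.06,0.7,0.4],[0,0,0,0,0,0.7,0.4],[0,0,0,0,0,0.4,0.4],[0,0,0,0,0,0,0.9],[0,0,0,0,0,0,1],[0,0,0,0,0,0,1],[0,0,0,0,0,0,1],[0,0,0,0,0,0,1]]' 40;python3 -m inch '[[0,0,0,0,0,0,1],[0,0,0,0,0,0,1]]'; python3 plan.py 551 3 150 88.5
```

```text
clock: 2.53
eef_pos: [375.0, 303.4, 36.9]
tcp_rot: [3.14, 0.001, 2.962]
contact_force: [-1.2, -0.4, 8.0]
opening: 0.126
grasp_force: 40.2
clock: 2.7
eef_pos: [375.0, 303.4, 36.9]
tcp_rot: [3.14, 0.001, 2.962]
contact_force: [-1.2, -0.5, 6.6]
opening: 0.133
grasp_force: 40.2
pos [375.  303.4  36.9] toolY 79.69 tilt 0.11 t 2.7 F [-1.2 -0.5  6.6] open 0.133 q6 -0.71
turn [ 0.0004  0.0004 -0.049 ] shift [ -7.35 -11.83  -4.52]
```

```bash
python3 -m inch '[[0,0,0,0,0,-0.3,1],[0,0,0,0,0,-0.7,1],[0,0,0,0,0,-1,1],[0,0,0,0,0,-1,1],[0,0,-0.0245,0,0,-1,1],[0,0,-0.0245,0,0,-0.6,1],[0,0,0,-0.4,-0.7,0,1],[0,0,0,-0.5,-0.8,0,1]]';python3 -m inch '[[0,0,0,-0.6,-0.9,0,1],[0,0,0,-0.6,-0.9,0,1],[0,0,0,-0.6,-0.9,0,1],[0,0,0,-0.6,-0.9,0,1],[0,0,0,-0.6,-0.9,0,1],[0,0,0,-0.6,-0.9,0,1],[0,0,0,-0.6,-0.9,0,1],[0,0,0,-0.6,-0.9,0,1]]'; python3 plan.py 551 3 120 88.5
```

```text
clock: 3.37
eef_pos: [396.3, 265.4, 152.9]
tcp_rot: [3.14, 0.003, 3.118]
contact_force: [0.5, -0.3, -2.1]
opening: 0.137
grasp_force: 39.2
clock: 4.03
eef_pos: [511.6, 80.3, 151.5]
tcp_rot: [3.142, 0.0, 3.115]
contact_force: [0.6, -0.4, -1.2]
opening: 0.131
grasp_force: 39.2
pos [511.6  80.3 151.5] toolY 88.5 tilt 0.02 t 4.03 F [ 0.6 -0.4 -1.2] open 0.131 q6 -1.39
turn [ 0.      0.0001 -0.    ] shift [-1.66 -3.05  1.26]
```

```bash
python3 -m inch '[[0,0,0,-0.5,-0.9,0,1],[0,0,0,-0.5,-0.9,0,1],[0,0,0,-0.4,-0.7,0,1],[0,0,0,-0.2,-0.4,0,1],[0,0,0,0,0,0,1],[0,0,0,0,0,0,1]]';python3 plan.py 551 3 120 88.5; python3 - <<'E'
from h import *
F={n:grab_frame(n) for n in("top","scene")}
a=F["top"]["pixels"][:,:,::-1];b=F["scene"]["pixels"][:,:,::-1]
c1=cv2.resize(a[105:205,255:355],(400,400),interpolation=cv2.INTER_CUBIC)
c2=cv2.resize(b[180:310,250:380],(400,400),interpolation=cv2.INTER_CUBIC)
cv2.imwrite("pics/g2.png",np.hstack([c1,c2]))
for n in F:
    W=cloud(F[n]);H=sat(F[n]);d=np.hypot(W[...,0]-551,W[...,1]-3)
    print(n,"tray",rect(W,(d<100)&(W[...,2]>135)&(W[...,2]<155)&(H[...,1]>60)),"lip",rect(W,(d<140)&(W[...,2]>80)&(W[...,2]<95)&(H[...,1]<60)))
E
```

```text
clock: 4.53
eef_pos: [548.9, 8.1, 151.0]
tcp_rot: [3.141, -0.0, 3.114]
contact_force: [0.5, 0.7, -1.8]
opening: 0.129
grasp_force: 39.2
pos [548.9   8.1 151. ] toolY 88.44 tilt 0.03 t 4.53 F [ 0.5  0.7 -1.8] open 0.129 q6 -1.53
turn [ 0.0001 -0.0001 -0.0003] shift [-0.09 -0.2   1.24]
top tray [538.2 -54.3  13.4   3.3   0.6  12. ] lip [480.2  97.8  23.3   5.7   1.2  24. ]
scene tray [550.7   8.1 138.2 109.7  88.8 715. ] lip [477.7 -64.7  52.5  27.   84.6 156. ]
```

View pics/g2.png

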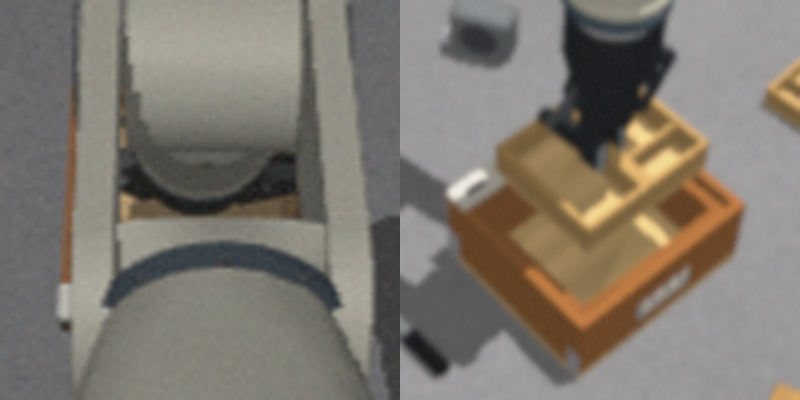

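The tray hangs level above the case. Its centre is about 5 mm to +y of the middle, so I'll correct that and lower it.

```bash
python3 -m inch '[[0,0,0,-0.07,-0.2,0,1],[0,0,0,0,0,0.7,1],[0,0,0,0,0,0.8,1],[0,0,0,0,0,0.8,1],[0,0,0,0,0,0.7,1],[0,0,0,0,0,0.5,1],[0,0,0,0,0,0.3,1],[0,0,0,0,0,0,1]]';python3 -m inch '[[0,0,0,0,0,0.15,1],[0,0,0,0,0,0.1,1],[0,0,0,0,0,0.1,1],[0,0,0,0,0,0.08,1],[0,0,0,0,0,0,1]]'
```

```text
clock: 5.3
eef_pos: [549.9, 3.4, 54.5]
tcp_rot: [-3.142, -0.002, 3.116]
contact_force: [-0.7, -0.1, -0.8]
opening: 0.131
grasp_force: 39.2
clock: 5.72
eef_pos: [550.9, 3.1, 45.0]
tcp_rot: [-3.142, 0.0, 3.115]
contact_force: [0.0, -0.1, -1.7]
opening: 0.133
grasp_force: 39.2
```

```bash
python3 -m inch '[[0,0,0,0,0,0.08,1],[0,0,0,0,0,0.08,1],[0,0,0,0,0,0,1]]';python3 -m inch '[[0,0,0,0,0,0,0.7],[0,0,0,0,0,0,0.5],[0,0,0,0,0,0,0.5],[0,0,0,0,0,0,0.5],[0,0,0,0,0,-0.3,0.5],[0,0,0,0,0,-0.6,0.5],[0,0,0,0,0,-1,0.5],[0,0,0,0,0,-1,0.5]]';python3 -m inch '[[0,0,0,0,0,-1,0.5],[0,0,0,0,0,-1,0.5]]';python3 plan.py 622 -329 160 60
```

```text
clock: 5.97
eef_pos: [551.2, 3.1, 44.4]
tcp_rot: [3.142, 0.001, 3.116]
contact_force: [-11.6, -0.1, 42.7]
opening: 0.133
grasp_force: 45.7
clock: 6.63
eef_pos: [550.2, 3.1, 113.9]
tcp_rot: [-3.142, -0.002, 3.116]
contact_force: [0.6, -0.7, 0.7]
opening: 0.499
grasp_force: 0.0
clock: 6.8
eef_pos: [550.7, 3.1, 165.0]
tcp_rot: [-3.142, -0.0, 3.116]
contact_force: [0.6, -0.5, 0.3]
opening: 0.496
grasp_force: 0.0
pos [550.7   3.1 165. ] toolY 88.51 tilt 0.02 t 6.8 F [ 0.6 -0.5  0.3] open 0.496 q6 -1.54
turn [-0.000e+00 -1.000e-04  1.584e-01] shift [ -9.11 -10.08   0.2 ]
```

```bash
python3 -m inch '[[0,0,0.0385,0,0,0,0.2],[0,0,0.0385,0,0,0,0.2],[0,0,0.0385,0,0,0,0],[0,0,0.0385,0,0,0,0],[0,0,0.0385,0,0,0,0],[0,0,0.0385,0,0,0,0],[0,0,0.0385,0,0,0,0],[0,0,0.0385,0,0,0,0]]';python3 -m inch '[[0,0,0.0385,0,0,0,0],[0,0,0.0385,0,0,0,0],[0,0,0.0385,0,0,0,0],[0,0,0.0385,0,0,0,0],[0,0,0.0385,0,0,0,0],[0,0,0,0,0,0,0]]';python3 plan.py 622 -329.3 120 -1.5
```

```text
clock: 7.47
eef_pos: [550.8, 3.1, 163.8]
tcp_rot: [-3.141, -0.0, 2.142]
contact_force: [-0.3, 0.1, 0.0]
opening: 1.002
grasp_force: 0.0
clock: 7.97
eef_pos: [550.8, 3.1, 163.8]
tcp_rot: [-3.141, -0.0, 1.538]
contact_force: [0.2, 0.1, -0.4]
opening: 1.001
grasp_force: 0.0
pos [550.8   3.1 163.8] toolY -1.91 tilt 0.01 t 7.97 F [ 0.2  0.1 -0.4] open 1.001 q6 0.04
turn [-0.0001 -0.     -0.0023] shift [-13.22   3.2    1.75]
```

```bash
python3 -m inch '[[0,0,-0.0023,-0.5,0.1,0,0],[0,0,0,-1,0.2,0,0],[0,0,0,-1,0.3,0,0],[0,0,0,-1,0.3,0,0],[0,0,0,-1,0.3,0,0],[0,0,0,-1,0.3,0,0],[0,0,0,-1,0.3,0,0],[0,0,0,-1,0.3,0,0]]';python3 -m inch '[[0,0,0,-1,0.3,0,0],[0,0,0,-1,0.2,0,0],[0,0,0,-1,0.2,0,0],[0,0,0,-1,0.2,0.5,0],[0,0,0,-1,0.1,0.7,0],[0,0,0,-0.5,0,0.5,0],[0,0,0,-0.2,0,0,0],[0,0,0,0,0,0,0]]';python3 plan.py 622 -329.3 50 -1.5; python3 - <<'E'
from h import *
F={n:grab_frame(n) for n in("top","scene")}
a=F["top"]["pixels"][:,:,::-1];b=F["scene"]["pixels"][:,:,::-1]
c1=cv2.resize(a[105:205,255:355],(400,400),interpolation=cv2.INTER_CUBIC)
c2=cv2.resize(b[180:310,250:380],(400,400),interpolation=cv2.INTER_CUBIC)
cv2.imwrite("pics/g3.png",np.hstack([c1,c2]))
for n in F:
    W=cloud(F[n]);H=sat(F[n]);d=np.hypot(W[...,0]-551,W[...,1]-3)
    print(n,"tray",rect(W,(abs(W[...,0]-551)<65)&(abs(W[...,1]-3)<76)&(W[...,2]>36)&(W[...,2]<48)&(H[...,1]>60)),"lip",rect(W,(d<140)&(W[...,2]>80)&(W[...,2]<95)&(H[...,1]<60)),"rim",rect(W,(d<140)&(W[...,2]>76)&(W[...,2]<95)))
E
```

```text
clock: 8.63
eef_pos: [599.6, -186.7, 163.7]
tcp_rot: [-3.141, -0.0, 1.555]
contact_force: [-0.1, -0.8, 0.3]
opening: 0.997
grasp_force: 0.0
clock: 9.3
eef_pos: [620.6, -328.7, 120.1]
tcp_rot: [-3.139, -0.001, 1.551]
contact_force: [-0.2, 0.5, 1.1]
opening: 0.997
grasp_force: 0.0
pos [ 620.6 -328.7  120.1] toolY -1.14 tilt 0.14 t 9.3 F [-0.2  0.5  1.1] open 0.997 q6 -0.47
turn [-0.0007 -0.0004  0.002 ] shift [-0.02  0.06  2.8 ]
top tray [556.7   4.9 147.9 120.3  87.8 504. ] lip [478.6  46.6 108.7  25.3  87.8 336. ] rim [549.8   4.8 188.  170.2  88.1 753. ]
scene tray [547.5  10.3 138.7 116.5  88.1 752. ] lip [479.3   3.4 189.4  27.8  88.7 558. ] rim [ 543.2   27.8  242.6  190.    88.9 1152. ]
```

View pics/g3.png

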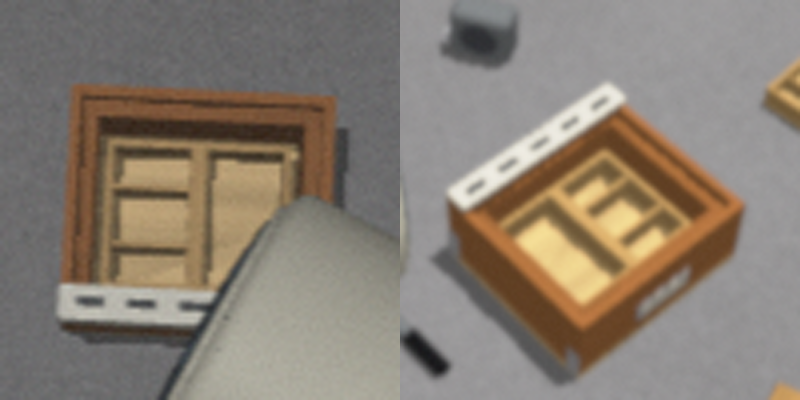

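The tray is flat in the case, with its undivided half on the −y side. Now I'll grip the flat tin.

```bash
python3 -m inch '[[0,0,0.002,0,0.05,0.9,0],[0,0,0,0,0,0.9,0],[0,0,0,0,0,0.9,0],[0,0,0,0,0,0.6,0],[0,0,0,0,0,0.25,0],[0,0,0,0,0,0,0.5],[0,0,0,0,0,0,1],[0,0,0,0,0,0,1]]' 30;python3 -m inch '[[0,0,0,0,0,0,1],[0,0,0,0,0,0,1],[0,0,0,0,0,0,1],[0,0,0,0,0,0,1]]'; python3 plan.py 550.1 -30.9 150 -1.5
```

```text
clock: 10.07
eef_pos: [623.8, -328.7, 33.8]
tcp_rot: [3.14, 0.001, 1.544]
contact_force: [0.4, -0.1, 0.6]
opening: 0.606
grasp_force: 0.0
clock: 10.4
eef_pos: [623.7, -328.8, 34.0]
tcp_rot: [3.139, 0.001, 1.544]
contact_force: [-0.9, 1.6, 5.8]
opening: 0.448
grasp_force: 29.9
pos [ 623.7 -328.8   34. ] toolY -1.53 tilt 0.13 t 10.4 F [-0.9  1.6  5.8] open 0.448 q6 -0.46
turn [ 0.0007  0.0003 -0.0002] shift [11.84 -3.25 -4.64]
```

```bash
python3 -m inch '[[0,0,0,0,0,-0.3,1],[0,0,0,0,0,-0.7,1],[0,0,0,0,0,-1,1],[0,0,0,0,0,-1,1],[0,0,0,0,0,-1,1],[0,0,0,0.5,-0.15,-0.7,1],[0,0,0,0.8,-0.2,0,1],[0,0,0,1,-0.3,0,1]]';python3 -m inch '[[0,0,0,1,-0.3,0,1],[0,0,0,1,-0.3,0,1],[0,0,0,1,-0.3,0,1],[0,0,0,1,-0.3,0,1],[0,0,0,1,-0.3,0,1],[0,0,0,1,-0.3,0,1],[0,0,0,1,-0.3,0,1],[0,0,0,1,-0.3,0,1]]';python3 plan.py 550.1 -30.9 150 -1.5
```

```text
clock: 11.07
eef_pos: [609.2, -271.5, 152.4]
tcp_rot: [3.137, 0.002, 1.543]
contact_force: [0.7, 0.7, -1.8]
opening: 0.456
grasp_force: 30.4
clock: 11.73
eef_pos: [553.1, -68.0, 150.6]
tcp_rot: [3.141, 0.0, 1.544]
contact_force: [0.6, -0.2, -1.6]
opening: 0.447
grasp_force: 30.4
pos [553.1 -68.  150.6] toolY -1.54 tilt 0.05 t 11.73 F [ 0.6 -0.2 -1.6] open 0.447 q6 -0.1
turn [ 0.0003  0.     -0.0002] shift [ 1.48 -0.16  0.02]
```

```bash
python3 -m inch '[[0,0,0,0.8,-0.1,0,1],[0,0,0,0.5,-0.1,0,1],[0,0,0,0.2,0,0,1],[0,0,0,0,0,0,1]]';python3 plan.py 550.1 -30.9 150 -1.5
```

```text
clock: 12.07
eef_pos: [549.8, -30.8, 150.3]
tcp_rot: [3.141, 0.0, 1.545]
contact_force: [0.4, -0.2, -1.4]
opening: 0.453
grasp_force: 30.4
pos [549.8 -30.8 150.3] toolY -1.45 tilt 0.05 t 12.07 F [ 0.4 -0.2 -1.4] open 0.453 q6 -0.03
turn [0.0002 0.     0.0003] shift [-0.    0.01  0.01]
```

```bash
python3 -m inch '[[0,0,0,0,0,0.7,1],[0,0,0,0,0,0.8,1],[0,0,0,0,0,0.8,1],[0,0,0,0,0,0.7,1],[0,0,0,0,0,0.5,1],[0,0,0,0,0,0.3,1],[0,0,0,0,0,0.15,1],[0,0,0,0,0,0,1]]';python3 -m inch '[[0,0,0,0,0,0.06,1],[0,0,0,0,0,0.04,1],[0,0,0,0,0,0,1]]'
```

```text
clock: 12.73
eef_pos: [549.4, -31.8, 50.6]
tcp_rot: [-3.141, 0.0, 1.544]
contact_force: [0.5, 0.2, -0.5]
opening: 0.452
grasp_force: 30.4
clock: 12.98
eef_pos: [549.9, -31.4, 49.1]
tcp_rot: [3.141, 0.0, 1.544]
contact_force: [-1.1, -0.0, -1.6]
opening: 0.453
grasp_force: 30.4
```

```bash
python3 -m inch '[[0,0,0,0,0,0.06,1],[0,0,0,0,0,0.04,1],[0,0,0,0,0,0,1]]'
```

```text
clock: 13.23
eef_pos: [549.9, -31.3, 47.0]
tcp_rot: [3.141, 0.0, 1.544]
contact_force: [-3.4, 0.2, 9.8]
opening: 0.455
grasp_force: 31.4
```

Contact is made, so I'll release by opening slightly and go up.

```bash
python3 -m inch '[[0,0,0,0,0,0,0.5],[0,0,0,0,0,0,0.45],[0,0,0,0,0,0,0.4],[0,0,0,0,0,0,0.4],[0,0,0,0,0,-0.2,0.4],[0,0,0,0,0,-0.5,0.4],[0,0,0,0,0,-1,0.4],[0,0,0,0,0,-1,0.4]]';python3 -m inch '[[0,0,0,0,0,-1,0.4],[0,0,0,0,0,-1,0.4],[0,0,0,0,0,0,0.4]]';python3 - <<'E'
from h import *
b=grab_frame("scene");W=cloud(b);H=sat(b)
m=(abs(W[...,0]-551)<60)&(W[...,1]<-5)&(W[...,1]>-70)&(W[...,2]>33)&(W[...,2]<46)&(H[...,1]<50); print("tin",rect(W,m),np.nanmedian(W[...,2][m]))
cv2.imwrite("pics/g4.png",cv2.resize(b["pixels"][180:310,250:380,::-1],(520,520),interpolation=cv2.INTER_CUBIC))
E
python3 plan.py 603.2 310.1 150 180
```

```text
clock: 13.9
eef_pos: [548.6, -31.4, 114.4]
tcp_rot: [-3.139, -0.0, 1.544]
contact_force: [0.3, 0.6, 0.6]
opening: 0.602
grasp_force: 0.0
clock: 14.15
eef_pos: [552.1, -31.5, 169.2]
tcp_rot: [3.134, 0.0, 1.544]
contact_force: [1.5, 0.4, -0.2]
opening: 0.601
grasp_force: 0.0
tin [551.2 -33.6  34.4  41.8  46.3 157. ] 39.85886144183871
pos [551.1 -31.5 167.1] toolY -1.52 tilt 0.32 t 14.2 F [-0.6  0.2  0.6] open 0.598 q6 -0.03
turn [ 2.000e-04 -2.800e-03  9.915e-01] shift [-13.66  -2.08   0.68]
```

View pics/g4.png

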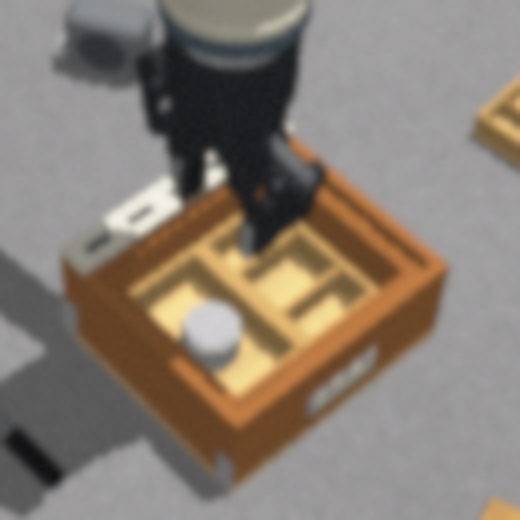

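The tin stands upright in the undivided half, at crop (212,330). Next is the shallow tray.

```bash
python3 -m inch '[[0,0,-0.022,0,0,0,0.4]]'; python3 plan.py 603.2 310.1 100 2.5
```

```text
clock: 14.28
eef_pos: [549.5, -31.4, 164.7]
tcp_rot: [3.14, 0.0, 1.612]
contact_force: [-0.5, 1.2, -0.4]
opening: 0.599
grasp_force: 0.0
pos [549.5 -31.4 164.7] toolY 2.38 tilt 0.09 t 14.28 F [-0.5  1.2 -0.4] open 0.599 q6 -0.1
turn [ 0.0005  0.0001 -0.0007] shift [13.55  2.74  2.59]
```

```bash
python3 -m inch '[[0,0,0,0.5,0.1,0,0.4],[0,0,0,1,0.2,0,0.4],[0,0,0,1,0.2,0,0.4],[0,0,0,1,0.2,0,0.4],[0,0,0,1,0.2,0,0.4],[0,0,0,1,0.2,0,0.4],[0,0,0,1,0.2,0,0.4],[0,0,0,1,0.2,0,0.4]]';python3 -m inch '[[0,0,0,1,0.2,0,0.4],[0,0,0,1,0.2,0,0.4],[0,0,0,1,0.2,0.5,0.4],[0,0,0,1,0.2,0.7,0.4],[0,0,0,1,0.2,0.7,0.4],[0,0,0,0.7,0.2,0.5,0.4],[0,0,0,0.3,0.1,0.2,0.4],[0,0,0,0,0,0,0.4]]';python3 plan.py 603.2 310.1 60 2.5;  python3 - <<'E'
from h import *
b=grab_frame("scene")
cv2.imwrite("pics/g5.png",cv2.resize(b["pixels"][130:260,340:470,::-1],(520,520),interpolation=cv2.INTER_CUBIC))
E
```

```text
clock: 14.95
eef_pos: [578.2, 159.4, 162.8]
tcp_rot: [-3.14, 0.0, 1.612]
contact_force: [-0.1, -0.5, 0.5]
opening: 0.6
grasp_force: 0.0
clock: 15.62
eef_pos: [603.9, 310.2, 96.5]
tcp_rot: [-3.139, 0.001, 1.614]
contact_force: [-0.4, -1.3, 1.1]
opening: 0.602
grasp_force: 0.0
pos [603.9 310.2  96.5] toolY 2.48 tilt 0.17 t 15.62 F [-0.4 -1.3  1.1] open 0.602 q6 0.43
turn [-0.0009  0.0003 -0.0001] shift [-0.   -0.03  1.46]
```

View pics/g5.png

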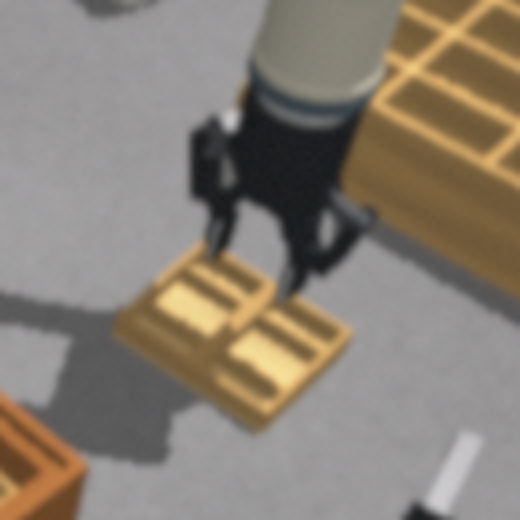

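```bash
python3 -m inch '[[0,0,0,0,-0.03,0.7,0.4],[0,0,0,0,0,0.7,0.4],[0,0,0,0,0,0.6,0.4],[0,0,0,0,0,0.4,0.4],[0,0,0,0,0,0,0.4],[0,0,0,0,0,0,0.4]]';python3 plan.py 603.2 310.1 34 2.5
```

```text
clock: 16.17
eef_pos: [604.3, 308.2, 38.5]
tcp_rot: [-3.141, 0.0, 1.613]
contact_force: [0.5, -0.4, -0.6]
opening: 0.597
grasp_force: 0.0
pos [604.3 308.2  38.5] toolY 2.39 tilt 0.05 t 16.17 F [ 0.5 -0.4 -0.6] open 0.597 q6 0.43
turn [-0.0002  0.0001 -0.0006] shift [ 0.08 -0.04  0.18]
```

```bash
python3 -m inch '[[0,0,0,0.08,-0.03,0.18,0.4],[0,0,0,0,0,0,0.8],[0,0,0,0,0,0,1],[0,0,0,0,0,0,1],[0,0,0,0,0,0,1],[0,0,0,0,0,0,1],[0,0,0,0,0,0,1]]' 40;python3 plan.py 603.2 310.1 150 2.5
```

```text
clock: 16.75
eef_pos: [603.9, 311.0, 34.7]
tcp_rot: [3.141, -0.0, 1.613]
contact_force: [-0.2, -0.6, 4.9]
opening: 0.128
grasp_force: 40.7
pos [603.9 311.   34.7] toolY 2.44 tilt 0.06 t 16.75 F [-0.2 -0.6  4.9] open 0.128 q6 0.43
turn [ 0.0003 -0.0001 -0.0004] shift [-0.03 -0.03 -4.61]
```

```bash
python3 -m inch '[[0,0,0,0,0,-0.3,1],[0,0,0,0,0,-0.7,1],[0,0,0,0,0,-1,1],[0,0,0,0,0,-1,1],[0,0,0,0,0,-1,1],[0,0,-0.0385,0,0,-0.7,1],[0,0,-0.0385,0,0,-0.3,1],[0,0,-0.0385,0,0,0,1]]';python3 -m inch '[[0,0,-0.0385,0,0,0,1],[0,0,-0.0385,0,0,0,1],[0,0,-0.0385,0,0,0,1],[0,0,-0.0385,0,0,0,1],[0,0,-0.0385,0,0,0,1],[0,0,-0.0385,0,0,0,1],[0,0,-0.0385,0,0,0,1],[0,0,-0.0385,0,0,0,1]]';python3 -m inch '[[0,0,-0.0385,0,0,0,1],[0,0,0,0,0,0,1]]';python3 plan.py 551 3.2 160 88.5
```

```text
clock: 17.42
eef_pos: [604.5, 311.2, 162.0]
tcp_rot: [3.138, -0.0, 1.982]
contact_force: [0.5, -0.3, -1.7]
opening: 0.13
grasp_force: 39.9
clock: 18.08
eef_pos: [603.1, 310.5, 159.0]
tcp_rot: [-3.141, -0.001, 2.95]
contact_force: [0.1, 0.4, -1.9]
opening: 0.127
grasp_force: 39.9
clock: 18.25
eef_pos: [603.2, 310.5, 159.0]
tcp_rot: [-3.141, -0.001, 3.07]
contact_force: [0.3, 0.3, -2.1]
opening: 0.126
grasp_force: 39.9
pos [603.2 310.5 159. ] toolY 85.91 tilt 0.04 t 18.25 F [ 0.3  0.3 -2.1] open 0.126 q6 -1.03
turn [-0.0001 -0.0002 -0.0144] shift [  1.76 -12.34  -0.04]
```

```bash
python3 -m inch '[[0,0,-0.0144,0,0,0,1],[0,0,0,0.1,-0.5,0,1],[0,0,0,0.1,-0.9,0,1],[0,0,0,0.2,-1,0,1],[0,0,0,0.2,-1,0,1],[0,0,0,0.2,-1,0,1],[0,0,0,0.2,-1,0,1],[0,0,0,0.2,-1,0,1]]';python3 -m inch '[[0,0,0,0.2,-1,0,1],[0,0,0,0.2,-1,0,1],[0,0,0,0.2,-1,0,1],[0,0,0,0.1,-1,0,1],[0,0,0,0,-1,0,1],[0,0,0,0,-0.7,0,1],[0,0,0,0,-0.2,0,1],[0,0,0,0,0,0,1]]';python3 plan.py 551 3.2 160 88.5
```

```text
clock: 18.92
eef_pos: [567.4, 149.9, 159.1]
tcp_rot: [-3.141, -0.0, 3.105]
contact_force: [0.8, -0.9, -1.5]
opening: 0.126
grasp_force: 39.9
clock: 19.58
eef_pos: [545.8, 3.4, 159.2]
tcp_rot: [-3.141, -0.0, 3.105]
contact_force: [0.4, 0.8, -0.5]
opening: 0.128
grasp_force: 39.9
pos [545.8   3.4 159.2] toolY 87.89 tilt 0.01 t 19.58 F [ 0.4  0.8 -0.5] open 0.128 q6 -1.53
turn [-0.0001 -0.     -0.0034] shift [-0.21 -0.   -0.03]
```

```bash
python3 -m inch '[[0,0,-0.0034,-0.2,0,0,1],[0,0,0,0,0,0.4,1],[0,0,0,0,0,0,1]]';python3 plan.py 551 3.2 80 88.5; python3 - <<'E'
from h import *
b=grab_frame("scene");W=cloud(b);H=sat(b);d=np.hypot(W[...,0]-551,W[...,1]-3)
for z in (125,130): print("tray",rect(W,(d<100)&(W[...,2]>z)&(W[...,2]<145)&(H[...,1]>60)))
E
```

```text
clock: 19.83
eef_pos: [550.8, 5.6, 147.5]
tcp_rot: [3.141, -0.001, 3.121]
contact_force: [-0.8, 0.6, -1.1]
opening: 0.123
grasp_force: 39.9
pos [550.8   5.6 147.5] toolY 88.82 tilt 0.09 t 19.83 F [-0.8  0.6 -1.1] open 0.123 q6 -1.54
turn [ 0.     -0.0005  0.0018] shift [-0.01 -0.1   2.7 ]
tray [552.9   4.5 137.4 111.3  89.1 803. ]
tray [553.    4.3 136.8 111.2  89.7 635. ]
```

```bash
python3 -m inch '[[0,0,0.002,0,-0.1,0.3,1],[0,0,0,0,0,0.6,1],[0,0,0,0,0,0.6,1],[0,0,0,0,0,0.6,1],[0,0,0,0,0,0.4,1],[0,0,0,0,0,0.15,1],[0,0,0,0,0,0,1]]';python3 -m inch '[[0,0,0,0,0,0.04,1],[0,0,0,0,0,0,1]]'
```

```text
clock: 20.47
eef_pos: [550.5, 2.4, 81.7]
tcp_rot: [-3.142, -0.002, 3.114]
contact_force: [-0.4, 0.1, -1.5]
opening: 0.125
grasp_force: 39.9
clock: 20.63
eef_pos: [551.7, 2.3, 82.3]
tcp_rot: [3.142, 0.001, 3.114]
contact_force: [0.9, -0.2, -1.0]
opening: 0.124
grasp_force: 39.9
```

```bash
python3 -m inch '[[0,0,0,0,0,0.08,1],[0,0,0,0,0,0.06,1],[0,0,0,0,0,0,1],[0,0,0,0,0,0,1]]'; python3 -m inch '[[0,0,0,0,0,0.04,1],[0,0,0,0,0,0,1]]'
```

```text
clock: 20.97
eef_pos: [551.2, 2.2, 78.4]
tcp_rot: [-3.142, 0.0, 3.114]
contact_force: [-0.4, 0.4, -1.4]
opening: 0.125
grasp_force: 39.9
clock: 21.13
eef_pos: [551.2, 2.2, 77.2]
tcp_rot: [-3.142, -0.0, 3.114]
contact_force: [-1.0, 0.0, -0.7]
opening: 0.128
grasp_force: 39.9
```

```bash
python3 -m inch '[[0,0,0,0,0,0.04,1],[0,0,0,0,0,0,1]]'
```

```text
clock: 21.3
eef_pos: [551.3, 2.2, 76.6]
tcp_rot: [-3.142, 0.0, 3.114]
contact_force: [-1.8, 0.5, 3.7]
opening: 0.127
grasp_force: 40.5
```

```bash
python3 -m inch '[[0,0,0,0,0,0,0.7],[0,0,0,0,0,0,0.6],[0,0,0,0,0,0,0.6],[0,0,0,0,0,0,0.6],[0,0,0,0,0,-0.3,0.6],[0,0,0,0,0,-0.6,0.6],[0,0,0,0,0,-1,0.6],[0,0,0,0,0,-1,0.6]]';python3 -m inch '[[0,0,0.035,0,0,-0.6,0.6],[0,0,0.035,0,0,0,0.6],[0,0,0.035,0,0,0,0.6],[0,0,0.035,0,0,0,0.6],[0,0,0.034,0,0,0,0.6],[0,0,0,0,0,0,0.6]]';python3 plan.py 382.5 -335.6 130 57.2
```

```text
clock: 21.97
eef_pos: [550.6, 2.2, 149.5]
tcp_rot: [-3.142, -0.002, 3.114]
contact_force: [0.4, 0.2, 1.4]
opening: 0.401
grasp_force: 0.0
clock: 22.47
eef_pos: [551.3, 2.2, 164.4]
tcp_rot: [3.141, 0.0, 2.563]
contact_force: [-0.0, 0.4, 0.4]
opening: 0.4
grasp_force: 0.0
pos [551.3   2.2 164.4] toolY 56.84 tilt 0.03 t 22.47 F [-0.   0.4  0.4] open 0.4 q6 -0.99
turn [ 0.0001  0.0001 -0.002 ] shift [ -1.65 -15.02   1.38]
```

```bash
python3 -m inch '[[0,0,-0.002,0,-0.5,0,0.4],[0,0,0,-0.1,-1,0,0.4],[0,0,0,-0.1,-1,0,0.4],[0,0,0,-0.1,-1,0,0.4],[0,0,0,-0.1,-1,0,0.4],[0,0,0,-0.1,-1,0,0.4],[0,0,0,-0.1,-1,0,0.4],[0,0,0,-0.1,-1,0,0.4]]';python3 -m inch '[[0,0,0,-0.1,-1,0,0.4],[0,0,0,-0.1,-1,0,0.4],[0,0,0,-0.1,-1,0,0.4],[0,0,0,-0.1,-1,0,0.4],[0,0,0,-0.1,-1,0,0.4],[0,0,0,-0.1,-1,0.5,0.4],[0,0,0,-0.1,-1,0.7,0.4],[0,0,0,0,-0.6,0.3,0.4]]';python3 -m inch '[[0,0,0,0,0,0,0.4],[0,0,0,0,0,0,0.4]]';python3 plan.py 382.5 -335.6 70 57.2;python3 - <<'E'
from h import *
F={n:grab_frame(n) for n in("top","scene")}
a=F["top"]["pixels"][:,:,::-1];b=F["scene"]["pixels"][:,:,::-1]
c1=cv2.resize(b[220:340,120:240],(400,400),interpolation=cv2.INTER_CUBIC)
c2=cv2.resize(b[180:310,250:380],(400,400),interpolation=cv2.INTER_CUBIC)
cv2.imwrite("pics/g6.png",np.hstack([c1,c2]))
E
```

```text
clock: 23.13
eef_pos: [464.5, -166.2, 164.2]
tcp_rot: [3.142, 0.0, 2.578]
contact_force: [0.4, 0.3, 0.9]
opening: 0.601
grasp_force: 0.0
clock: 23.8
eef_pos: [376.5, -336.5, 125.4]
tcp_rot: [-3.141, -0.0, 2.577]
contact_force: [-0.5, 0.7, -0.7]
opening: 0.599
grasp_force: 0.0
clock: 23.97
eef_pos: [377.2, -335.0, 126.2]
tcp_rot: [3.141, -0.001, 2.575]
contact_force: [0.9, 0.6, 0.1]
opening: 0.596
grasp_force: 0.0
pos [ 377.2 -335.   126.2] toolY 57.51 tilt 0.06 t 23.97 F [0.9 0.6 0.1] open 0.596 q6 -1.73
turn [ 0.0001 -0.0003  0.0017] shift [-0.19  0.1   2.25]
```

View pics/g6.png

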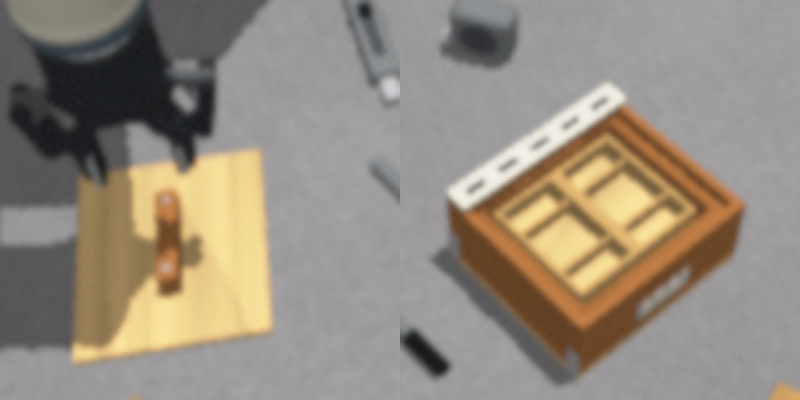

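The shallow tray lies flat in the case, and the fingers line up with the cover's bar. I'll descend on it.

```bash
python3 -m inch '[[0,0,0.002,-0.17,0.08,0.5,0.4],[0,0,0,0,0,0.8,0.4],[0,0,0,0,0,0.8,0.4],[0,0,0,0,0,0.8,0.4],[0,0,0,0,0,0.5,0.4],[0,0,0,0,0,0.2,0.4],[0,0,0,0,0,0,0.4],[0,0,0,0,0,0,0.4]]';python3 plan.py 382 -335.7 33 57.2
```

```text
clock: 24.73
eef_pos: [383.0, -335.3, 36.9]
tcp_rot: [-3.142, 0.001, 2.569]
contact_force: [-0.1, 0.2, -0.1]
opening: 0.602
grasp_force: 0.0
pos [ 383.  -335.3   36.9] toolY 57.19 tilt 0.03 t 24.73 F [-0.1  0.2 -0.1] open 0.602 q6 -1.72
turn [-0.      0.0002 -0.0001] shift [ 0.03 -0.04  0.16]
```

```bash
python3 -m inch '[[0,0,0,0.03,-0.03,0.12,0.4],[0,0,0,0,0,0,0.8],[0,0,0,0,0,0,1],[0,0,0,0,0,0,1],[0,0,0,0,0,0,1],[0,0,0,0,0,0,1],[0,0,0,0,0,0,1]]' 90;python3 plan.py 550 2.8 180 -1.5
```

```text
clock: 25.32
eef_pos: [381.6, -335.9, 34.1]
tcp_rot: [-3.141, 0.001, 2.568]
contact_force: [-1.2, 1.5, 8.5]
opening: 0.162
grasp_force: 89.1
pos [ 381.6 -335.9   34.1] toolY 57.12 tilt 0.05 t 25.32 F [-1.2  1.5  8.5] open 0.162 q6 -1.72
turn [1.000e-04 3.000e-04 3.257e-01] shift [13.72  6.38 -5.83]
```

```bash
python3 -m inch '[[0,0,0,0,0,-0.3,1],[0,0,0,0,0,-0.7,1],[0,0,0,0,0,-1,1],[0,0,0,0,0,-1,1],[0,0,0,0,0,-1,1],[0,0,0.038,0,0,-0.9,1],[0,0,0.038,0,0,-0.7,1],[0,0,0.038,0,0,-0.2,1]]';python3 -m inch '[[0,0,0.038,0,0,0,1],[0,0,0.038,0,0,0,1],[0,0,0.038,0,0,0,1],[0,0,0.038,0,0,0,1],[0,0,0.038,0,0,0,1],[0,0,0.02,0,0,0,1],[0,0,0,0,0,0,1]]';python3 plan.py 550 2.8 180 -1.5
```

```text
clock: 25.98
eef_pos: [382.3, -336.6, 181.7]
tcp_rot: [3.141, 0.004, 2.203]
contact_force: [-0.0, 0.1, -1.7]
opening: 0.164
grasp_force: 88.0
clock: 26.57
eef_pos: [381.1, -335.6, 178.7]
tcp_rot: [3.142, 0.0, 1.547]
contact_force: [-0.1, -0.8, -0.8]
opening: 0.165
grasp_force: 88.0
pos [ 381.1 -335.6  178.7] toolY -1.37 tilt 0.0 t 26.57 F [-0.1 -0.8 -0.8] open 0.165 q6 -0.7
turn [0.     0.     0.0007] shift [13.71  6.4  -0.05]
```

```bash
python3 -m inch '[[0,0,0,0.5,0.2,0,1],[0,0,0,0.9,0.4,0,1],[0,0,0,1,0.5,0,1],[0,0,0,1,0.5,0,1],[0,0,0,1,0.5,0,1],[0,0,0,1,0.5,0,1],[0,0,0,1,0.5,0,1],[0,0,0,1,0.5,0,1]]';python3 -m inch '[[0,0,0,1,0.5,0,1],[0,0,0,1,0.5,0,1],[0,0,0,1,0.5,0,1],[0,0,0,1,0.5,0,1],[0,0,0,1,0.5,0,1],[0,0,0,0.8,0.4,0,1],[0,0,0,0.5,0.2,0,1],[0,0,0,0,0,0,1]]';python3 plan.py 556 3.2 160 -1.5
```

```text
clock: 27.23
eef_pos: [475.5, -151.3, 178.7]
tcp_rot: [3.141, 0.0, 1.553]
contact_force: [0.5, -0.5, -1.1]
opening: 0.163
grasp_force: 88.0
clock: 27.9
eef_pos: [556.8, 5.2, 178.5]
tcp_rot: [3.141, -0.001, 1.553]
contact_force: [-0.7, 0.2, -0.7]
opening: 0.161
grasp_force: 88.0
pos [556.8   5.2 178.5] toolY -0.99 tilt 0.05 t 27.9 F [-0.7  0.2 -0.7] open 0.161 q6 0.02
turn [ 0.0002 -0.0002  0.0028] shift [-0.08 -0.03  0.74]
```

```bash
python3 -m inch '[[0,0,0.003,-0.08,0,0,1],[0,0,0,0,0,0,1],[0,0,0,0,0,0,1]]';python3 plan.py 556 3.2 160 -1.5;python3 - <<'E'
from h import *
b=grab_frame("scene");W=cloud(b);H=sat(b);d=np.hypot(W[...,0]-556,W[...,1]-3)
print("cover",rect(W,(d<125)&(W[...,2]>144)&(W[...,2]<157)&(H[...,1]>50)))
E
python3 -m inch '[[-0.028,0,0,0,0,0,1],[-0.028,0,0,0,0,0,1],[-0.027,0,0,0,0,0,1],[0,0,0,0,0,0,1]]';python3 - <<'E'
from h import *
b=grab_frame("scene")
cv2.imwrite("pics/g7.png",cv2.resize(b["pixels"][150:310,230:390,::-1],(520,520),interpolation=cv2.INTER_CUBIC))
E
```

```text
clock: 28.15
eef_pos: [555.3, 0.1, 178.3]
tcp_rot: [-3.141, 0.0, 1.54]
contact_force: [0.5, 0.5, -1.2]
opening: 0.164
grasp_force: 88.0
pos [5.553e+02 1.000e-01 1.783e+02] toolY -1.79 tilt 0.03 t 28.15 F [ 0.5  0.5 -1.2] open 0.164 q6 0.03
turn [-0.0002  0.0001 -0.0016] shift [0.12 0.02 0.73]
cover [ 556.2   -2.5  165.   145.2   88.9 2273. ]
clock: 28.53
eef_pos: [552.6, 0.5, 177.4]
tcp_rot: [2.881, 0.0, 1.54]
contact_force: [-1.6, -0.2, -2.1]
opening: 0.165
grasp_force: 88.3
```

View pics/g7.png

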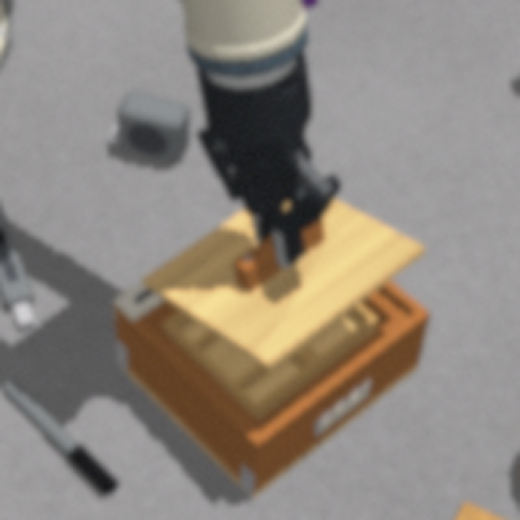

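```bash
cat > rel.py <<'E'
# target world x y z -> shift in current tool axes (units)
import sys,numpy as np
from rig import r
from scipy.spatial.transform import Rotation as R
s=r.sense();Rt=R.from_euler('xyz',s["tcp_rot"])
print(np.round(s["eef_pos"],1),"roll",round(np.degrees(s["tcp_rot"][0]),1),"yaw",round(np.degrees(s["tcp_rot"][2]),1),np.round(s["contact_force"],1),"shift",np.round(Rt.inv().apply(np.array(list(map(float,sys.argv[1:4])))-s["eef_pos"])/25,3))
E
python3 rel.py 556.5 3.8 130; python3 rel.py 556.5 3.8 123.5
```

```text
[553.7   0.6 177.9] roll 165.2 yaw 88.2 [-0.3  0.3 -1. ] shift [ 0.133 -0.386  1.881]
[553.7   0.6 177.9] roll 165.2 yaw 88.2 [-0.3  0.3 -1. ] shift [ 0.133 -0.453  2.133]
```

```bash
python3 -m inch '[[0,0,0,0.07,-0.08,0.4,1],[0,0,0,0.06,-0.1,0.5,1],[0,0,0,0,-0.1,0.5,1],[0,0,0,0,-0.1,0.48,1],[0,0,0,0,0,0,1],[0,0,0,0,0,0,1]]';python3 rel.py 556.5 3.8 123.5
```

```text
clock: 29.08
eef_pos: [559.3, 4.3, 129.5]
tcp_rot: [2.884, 0.0, 1.54]
contact_force: [0.0, 0.3, -0.3]
opening: 0.162
grasp_force: 88.2
[559.3   4.3 129.5] roll 165.2 yaw 88.2 [ 0.   0.3 -0.3] shift [-0.023 -0.168  0.203]
```

```bash
python3 -m inch '[[0,0,0,-0.02,-0.08,0.1,1],[0,0,0,0,-0.08,0.1,1],[0,0,0,0,0,0,1],[0,0,0,0,0,0,1]]';python3 rel.py 540 3.8 123.5;  python3 - <<'E'
from h import *
b=grab_frame("scene")
cv2.imwrite("pics/g8.png",cv2.resize(b["pixels"][180:310,240:370,::-1],(520,520),interpolation=cv2.INTER_CUBIC))
E
```

```text
clock: 29.42
eef_pos: [556.4, 3.9, 124.8]
tcp_rot: [2.881, 0.0, 1.54]
contact_force: [-0.1, 0.3, -1.3]
opening: 0.161
grasp_force: 88.2
[556.4   3.9 124.8] roll 165.1 yaw 88.3 [-0.1  0.3 -1.3] shift [-0.026 -0.646 -0.12 ]
```

View pics/g8.png

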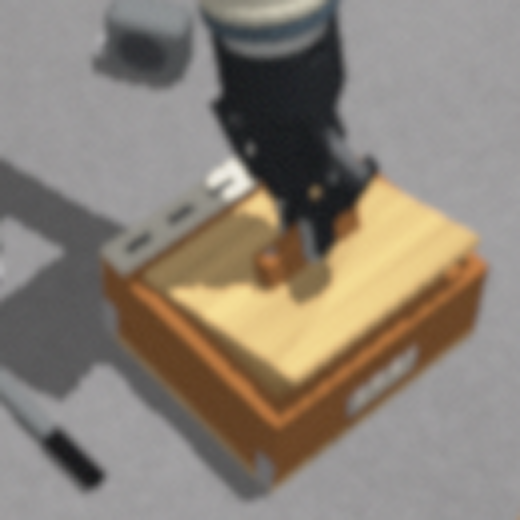

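The low edge is at crop (145,275), below and just outside the lip, with the side rims clear. I'll slide it under.

```bash
python3 -m inch '[[0,0,0,0,-0.15,-0.03,1],[0,0,0,0,-0.15,-0.03,1],[0,0,0,0,-0.12,-0.02,1],[0,0,0,0,0,0,1]]';python3 rel.py 540 3.8 123.5;python3 -m inch '[[0,0,0,0,-0.08,-0.02,1],[0,0,0,0,-0.08,-0.02,1],[0,0,0,0,0,0,1],[0,0,0,0,0,0,1]]';python3 rel.py 540 3.8 123.5
```

```text
clock: 29.8
eef_pos: [544.7, 4.3, 123.6]
tcp_rot: [2.882, 0.0, 1.54]
contact_force: [0.2, -0.3, -1.6]
opening: 0.161
grasp_force: 88.2
[544.7   4.3 123.6] roll 165.1 yaw 88.3 [ 0.2 -0.3 -1.6] shift [-0.027 -0.181 -0.042]
clock: 30.13
eef_pos: [541.5, 4.4, 123.8]
tcp_rot: [2.881, 0.0, 1.54]
contact_force: [-0.0, 0.2, -1.7]
opening: 0.162
grasp_force: 88.2
[541.5   4.4 123.8] roll 165.1 yaw 88.3 [-0.   0.2 -1.7] shift [-0.027 -0.062 -0.006]
```

```bash
python3 -m inch '[[0,0,0,-0.02,-0.05,0,1],[0.014,0,0,0,0.06,0.125,1],[0.014,0,0,0,0.06,0.125,1],[0,0,0,0,0,0,1]]';python3 rel.py 551 3.8 106;python3 -m inch '[[0.014,0,0,0,0.06,0.125,1],[0.014,0,0,0,0.06,0.125,1],[0,0,0,0,0,0,1],[0,0,0,0,0,0,1]]';python3 rel.py 551 3.8 106
```

```text
clock: 30.47
eef_pos: [546.5, 3.8, 118.3]
tcp_rot: [2.969, -0.0, 1.54]
contact_force: [1.2, -0.2, -1.1]
opening: 0.164
grasp_force: 88.5
[546.5   3.8 118.3] roll 170.1 yaw 88.3 [ 1.2 -0.2 -1.1] shift [0.007 0.093 0.516]
clock: 30.8
eef_pos: [548.8, 3.7, 112.0]
tcp_rot: [3.055, 0.0, 1.54]
contact_force: [-0.5, -0.5, -0.9]
opening: 0.163
grasp_force: 88.5
[548.8   3.7 112. ] roll 175.1 yaw 88.2 [-0.5 -0.5 -0.9] shift [0.009 0.066 0.248]
```

```bash
python3 -m inch '[[0.0135,0,0,0,0.04,0.125,1],[0.0135,0,0,0,0.04,0.125,1],[0,0,0,0,0,0,1],[0,0,0,0,0,0,1]]';python3 rel.py 551 3.8 103
```

```text
clock: 31.13
eef_pos: [550.8, 3.6, 106.0]
tcp_rot: [3.14, 0.0, 1.54]
contact_force: [-0.8, -0.2, -1.6]
opening: 0.165
grasp_force: 88.5
[550.8   3.6 106. ] roll 179.9 yaw 88.3 [-0.8 -0.2 -1.6] shift [0.008 0.007 0.119]
```

Level, with no contact yet. I'll lower it the last few mm.

```bash
python3 -m inch '[[0,0,0,0,0,0.06,1],[0,0,0,0,0,0.03,1],[0,0,0,0,0,0,1]]';python3 -m inch '[[0,0,0,0,0,0.03,1],[0,0,0,0,0,0,1]]'
```

```text
clock: 31.38
eef_pos: [550.5, 3.7, 103.9]
tcp_rot: [3.141, 0.0, 1.54]
contact_force: [0.7, 0.2, -0.7]
opening: 0.157
grasp_force: 88.5
clock: 31.55
eef_pos: [550.9, 3.6, 103.2]
tcp_rot: [3.141, 0.0, 1.54]
contact_force: [-0.1, 0.2, -1.0]
opening: 0.165
grasp_force: 88.5
```

```bash
python3 -m inch '[[0,0,0,0,0,0.03,1],[0,0,0,0,0,0,1]]';python3 -m inch '[[0,0,0,0,0,0.02,1],[0,0,0,0,0,0,1]]'
```

```text
clock: 31.72
eef_pos: [551.0, 3.6, 103.1]
tcp_rot: [3.142, 0.0, 1.54]
contact_force: [-3.5, -0.6, 8.3]
opening: 0.161
grasp_force: 89.7
clock: 31.88
eef_pos: [551.0, 3.7, 103.1]
tcp_rot: [3.142, -0.0, 1.54]
contact_force: [-4.4, 0.3, 13.7]
opening: 0.162
grasp_force: 90.6
```

Seated at the expected height: 103.1 − 34.1 = 69.0. I'll release, retreat and check.

```bash
python3 -m inch '[[0,0,0,0,0,0,0.7],[0,0,0,0,0,0,0.5],[0,0,0,0,0,0,0.4],[0,0,0,0,0,0,0.4],[0,0,0,0,0,-0.3,0.4],[0,0,0,0,0,-0.6,0.4],[0,0,0,0,0,-1,0.4],[0,0,0,0,0,-1,0.4]]';python3 -m inch '[[0,0,0,-1,0,-1,0.4],[0,0,0,-1,0,-0.5,0.4],[0,0,0,-1,0,0,0.4],[0,0,0,-1,0,0,0.4],[0,0,0,-1,0,0,0.4],[0,0,0,-1,0,0,0.4],[0,0,0,-1,0,0,0.4],[0,0,0,-1,0,0,0.4]]';python3 - <<'E'
from h import *
F={n:grab_frame(n) for n in("top","scene")}
for n in F:
    W=cloud(F[n]);m=(abs(W[...,0]-551)<50)&(abs(W[...,1]-3)<70)&(W[...,2]>60)&(W[...,2]<85)
    P=W[m];A=np.c_[P[:,:2],np.ones(len(P))];k=np.linalg.lstsq(A,P[:,2],rcond=None)[0]; res=abs(A@k-P[:,2])<4;k=np.linalg.lstsq(A[res],P[res,2],rcond=None)[0]
    b=(abs(W[...,0]-551)<60)&(abs(W[...,1]-3)<70)&(W[...,2]>90)&(W[...,2]<110)
    print(n,"panel z",k@[551,3,1],"slope",k[:2],"bar",rect(W,b))
c1=cv2.resize(F["top"]["pixels"][105:205,255:355,::-1],(400,400),interpolation=cv2.INTER_CUBIC)
c2=cv2.resize(F["scene"]["pixels"][180:310,250:380,::-1],(400,400),interpolation=cv2.INTER_CUBIC)
cv2.imwrite("pics/g9.png",np.hstack([c1,c2]))
E
```

```text
clock: 32.55
eef_pos: [550.5, 3.6, 175.0]
tcp_rot: [-3.14, 0.0, 1.54]
contact_force: [0.9, 0.3, -0.1]
opening: 0.596
grasp_force: 0.0
clock: 33.22
eef_pos: [544.8, -197.5, 212.5]
tcp_rot: [3.141, 0.0, 1.54]
contact_force: [0.4, -0.4, -0.7]
opening: 0.598
grasp_force: 0.0
top panel z 75.30401640740759 slope [-0.00360071  0.00532873] bar [549.7   4.5  78.4  17.5  88.6 176. ]
scene panel z 76.05989502449737 slope [ 0.00289925 -0.00016487] bar [552.9   1.1  81.1  17.7  88.9 202. ]
```

View pics/g9.png

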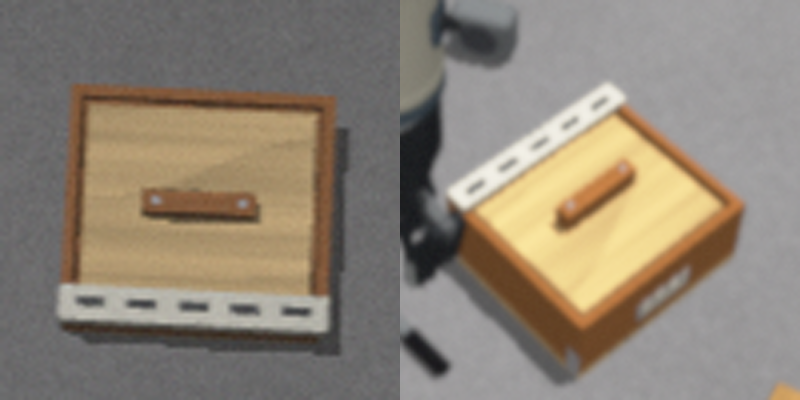

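The cover lies flat inside the rims, with its near edge under the lip. The panel top reads 75–76 mm (75 expected), the slope is below 0.007, and the gripper is clear. I'll let the arm settle and hand in.

```bash
python3 -m inch '[[0,0,0,0,0,0,0.4],[0,0,0,0,0,0,0.4],[0,0,0,0,0,0,0.4],[0,0,0,0,0,0,0.4]]'; python3 -c "
from rig import r
print(r.sign_off())"
```

```text
clock: 33.65
eef_pos: [545.0, -195.3, 212.0]
tcp_rot: [-3.142, -0.0, 1.541]
contact_force: [-1.0, 0.6, -0.2]
opening: 0.6
grasp_force: 0.0
the job is handed in; nothing more can be done
None
```

I packed the case in the required order, closed it with the cover flat under the lip, and handed the job in at about 34 s; the hand-in returned no verdict.

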